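# Strip a valve's stack of parts to the inspection places

### The arm

A 6-joint arm with a two-finger parallel gripper is mounted at the origin on the work surface. World frame = base frame: x ahead of the robot, y to its left, z up, the work surface at z = 0. Lengths are in mm, angles in rad, forces in N, time in s.
With the tool pointing down it reaches from about 350 to 775 mm from the base axis. Payload 7.3 kg.
Tool frame: the origin (TCP) lies between the finger pads; the fingertips stand bot.tips_ahead ahead of it and the grasp point (between the pads) lies 6 mm ahead of it (bot.tips_ahead is the distance from the TCP to the fingertips, in mm); z points along the fingers, y is the line along which they close (so a half turn about z gives the same grasp; the last joint's range is limited). The gripper opens to 92 mm and grips with 3 to 60 N. Pads are 19 mm wide; open, the fingers measure 130 mm over their backs; the gripper's body (75 mm by 190 mm) begins 47 mm behind the grasp point.
Start: joints at [1.025, 0.342, 1.524, -0, 1.275, -0.146], TCP at [204.334, 483.622, 251.741] pointing down, gripper open.
Joint ranges: [-2.53, 2.53], [-0.77, 2.02], [0.04, 2.7], [-1, 4.14], [0.28, 2.66], [-3.11, 3.11]. Speed limits (rad/s): [2.57, 2.57, 3.14, 3.14, 3.14, 3.14].

### API

Orientations are given as [roll, pitch, yaw] about the fixed x, y, z axes, in that order (R = Rz(yaw) Ry(pitch) Rx(roll)).
In Python, from plant import bot gives the robot as it stands. The module is installed in compiled form; this text tells all that it offers.
- The arm moves only by the tool step_arm, never from a script. Its argument "targets" is one flat list of numbers, 7 for each row, row after row: the opening, from 0 (shut) to 1 (fully open), then the shift along the tool's x, y, z each as a share of 100 mm, from -1 to 1, then the turn, a rotation vector about the tool's x, y, z each as a share of pi/4 rad, from -1 to 1. A call has 1 to 20 rows; each row is the pose to reach, as a shift and turn from the pose commanded when the call began, along the tool's axes at that moment; what a row does not reach only later rows make up. A row lasts 1/8 s, in which the tool goes at most 62.5 mm and 10.7 degrees, less where a joint would pass 70% of its speed; a pose out of reach is approached as far as the arm can. A call with a number of a shift or a turn outside -1 to 1 is refused whole. A call with a gripper value outside its range is refused whole. The fingers move at their own pace and stop on an object; the grip force is fixed at half the most. Time passes only in rows, so rows that repeat a pose let the fingers close. It gives the time, the measured TCP pose, the force, the opening and the grip force at its end, in the units of the state.
- bot.get_obs(): the state, without advancing time (a new reading comes with each control period).
- bot.capture(name): name is "side" or "top"; returns (picture, depth): 384x512x3 uint8, blue, green, red; 384x512 float32, mm along the optical axis (not along the pixel's ray), 0 where there is no reading.
- bot.camera_info(name): a dict with "fx", "fy", "cx", "cy" (pixels), "camera_from_world" (4x4, takes a point from world to camera coordinates). Camera axes: x right, y down, z forward; pixel columns grow to the right and rows downward; lengths in mm; the calibration is good to about 2 mm. A picture is of the moment at which its call begins. camera_info takes no time and is no camera call.
- bot.close_job(): hands the job in; it is judged then, once.
The state is a dict: "time": time; "joint_positions": joint angles; "dq": joint speeds; "tau": joint torques, N m; "tool_pos": TCP position; "tcp_rot": TCP orientation; "contact_force": force on the tool from outside, world axes, zero at the start; "moment": the same for the moment, N m; "grip_width": finger opening in mm; "finger_force": force on a finger pad.
Only numpy, scipy, OpenCV 4.12 (cv2) and the standard library are available. Lean on these libraries where they do the work, as an engineer would, in place of code of your own. Each camera call takes 0.05 s, during which the arm holds its last target. There are 200 camera calls.

### The job

Take apart the stack of valve parts standing on the valve body in the vise, one piece at a time from the top down: set the steel ball in the orange cup, then the brass ring over the post, then the red cover flat in the yellow tray, then the blue flange flat in the white tray, lying lengthways in it. Set each piece down gently rather than dropping it, and leave the grease pot where it stands.

Things in the scene. Friction and masses are not known exactly. Their poses are not given: they have to be found in the camera images.
- ball: bright steel ball, 34 mm in diameter, 0.16 kg, the top of the stack. It rests in the 22 mm bore of the brass ring, its centre 13 mm above the ring's top face. Origin at its centre (its axes mean nothing).
- ring: brass ring, 50 mm outer diameter, 22 mm bore, 24 mm high, 0.3 kg, second from the top; stands on the red cover. Origin at the centre of its underside, z up along its axis.
- cover: red round solid cover, 64 mm in diameter, 24 mm high, 0.45 kg, with six small steel bolt heads near its rim (they stand 2.5 mm proud and are only looks); third from the top, lying on the blue flange. Origin at the centre of its underside, z up.
- flange: blue flange plate with two dark bolt holes, the bottom of the stack: 116 mm long (its x axis), 66 mm wide (its y axis; straight sides over the middle 64 mm, rounded ends), 24 mm thick, 0.42 kg. It lies loose on the round neck (58 mm in diameter, top 110 mm above the bench) of the valve body, overhanging it by 4 mm at either straight side: grasp it across its width. Origin at the centre of its underside, z up.
- vise: green machine vise, fixed to the bench, holding a dark valve body upright. Origin on the bench under the centre of the valve's neck, z up. Neck top at z = 110 mm; everything else is lower: the two pipe flanges reach y = +-87 mm and z = 96 mm, the vise jaws z = 82 mm, the vise reaches from x = -120 to +100 mm. The blue flange's long axis starts along its x axis.
- cup: orange ring-shaped cup for the steel ball, fixed: 46 mm outer diameter, 20 mm high, 22 mm bore. Origin at the centre of its underside; the seated ball's centre is 33 mm above it.
- post: aluminium post on a round foot, fixed: foot 64 mm in diameter and 8 mm high, post 10 mm in diameter with a tapered tip that ends 45 mm above the bench. Origin at the centre of the foot's underside; the seated ring's underside is 8 mm above it.
- yellow_tray: shallow square yellow tray, fixed, for the red cover: inside 96 x 96 mm, floor 3 mm thick, rim 4 mm thick and 9 mm high above the bench (6 mm above the floor). Origin at the centre of its underside.
- white_tray: shallow oblong white tray, fixed, for the blue flange: inside 146 mm (its x axis) by 96 mm (its y axis), floor 3 mm thick, rim 4 mm thick and 9 mm high above the bench (6 mm above the floor). Origin at the centre of its underside.
- grease_pot: small grey pot with a green lid, 60 mm in diameter and 60 mm high, loose on the bench beyond the vise: leave it alone. Origin at the centre of its underside.
Mind the look-alikes: they are no part of the job. What is shaped like the ring but green is not meant.

How it is judged:
By the outcome, as a careful person would: the job done as asked, in the order asked, and still so for the second after the job is handed in, with the robot touching nothing.
It also fails if it takes over 109 s, if anything falls off the work surface, if the arm or the gripper's body presses on something with over 40 N, if the wrist force passes 120 N, or if a joint passes its speed limit or range.

## Working session

There is one attempt and no reset: what is moved stays moved. The work goes in short steps, Python scripts to look and compute and a tool call to move; the robot and the scene stay as the last step left them, time stands still between calls to the robot, and variables do not carry over. Pictures are saved under pics/ and viewed, at most 14 in all, crops included, and the job is handed in when it is done.

Besides the shell and the picture viewer there is one more tool, called after "Call:" in YAML: its name, and indented under it one key for each argument. step_arm: Moves the arm, as the interface text tells. Shift numbers are shares of 100 mm and turn numbers shares of pi/4 rad, none past 1 either way. Its arguments: {"type":"object","properties":{"targets":{"type":"array"}},"required":["targets"]}

```bash
mkdir -p pics; ls; python3 - <<'E'
from plant import bot
import cv2,numpy as np
print(bot.get_obs(), bot.tips_ahead)
for n in("top","side"):
    p,d=bot.capture(n); cv2.imwrite(f"pics/{n}0.png",p); np.savez(f"{n}0.npz",p=p,d=d)
    i=bot.camera_info(n); print(n,i, (d==0).mean())
E
```

```text
pics
{'time': 0.0, 'joint_positions': array([ 1.02501383e+00,  3.42724084e-01,  1.52502244e+00, -1.83591047e-05,
        1.27538907e+00, -1.45998532e-01]), 'dq': array([ 7.19841674e-05,  2.12031309e-03,  1.78610716e-03, -2.45854391e-04,
       -1.37959661e-03, -1.59706444e-03]), 'tau': array([ 1.49581316e-03, -4.31244171e+01, -2.44233906e+01,  7.19831348e-02,
        5.55872067e-02, -8.16597230e-05]), 'tool_pos': array([204.12978293, 483.28875077, 251.04233454]), 'tcp_rot': array([-3.14006358e+00, -2.07098322e-04,  2.74181389e+00]), 'contact_force': array([-0.46769561,  0.29303397,  0.54427747]), 'moment': array([ 0.0107654 , -0.00196393,  0.00712852]), 'finger_force': 0.0, 'grip_width': 91.74760167479127} 25.0
top {'fx': 486.7931325516063, 'fy': 486.7931325516063, 'cx': 255.65101894717824, 'cy': 191.78252592199138, 'camera_from_world': array([[-6.09932364e-02, -9.98129065e-01,  4.26554533e-03,
         2.32241045e+01],
       [-9.73151165e-01,  5.85155887e-02, -2.22604437e-01,
         6.24241491e+02],
       [ 2.21938357e-01, -1.77283854e-02, -9.74899518e-01,
         1.30726678e+03],
       [ 0.00000000e+00,  0.00000000e+00,  0.00000000e+00,
         1.00000000e+00]])} 0.004130045572916667
side {'fx': 384.1811995678699, 'fy': 384.1811995678699, 'cx': 263.3674285220769, 'cy': 196.00886438987635, 'camera_from_world': array([[ 9.91813264e-01, -1.26700689e-01, -1.59180573e-02,
        -5.81079590e+02],
       [-1.05454551e-01, -7.42373904e-01, -6.61634585e-01,
         1.50924864e+02],
       [ 7.20124074e-02,  6.57896589e-01, -7.49657450e-01,
         9.25160937e+02],
       [ 0.00000000e+00,  0.00000000e+00,  0.00000000e+00,
         1.00000000e+00]])} 0.0038909912109375
```

View pics/top0.png

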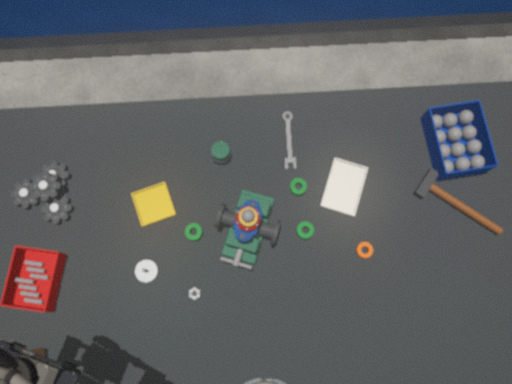

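View pics/side0.png

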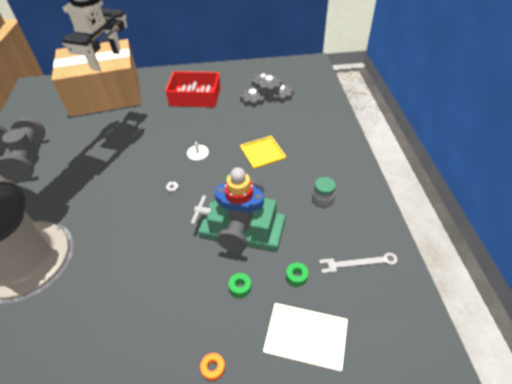

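The top view shows the stack at (248,216), cup (365,250), post (146,271), yellow tray (154,204), white tray (345,187) and pot (221,152). The ring-like things are green at (193,231), (298,186) and (305,230), orange at (365,250), and brass in the stack. The brass one in the stack is the ring and the orange one is the cup. I'll measure and confirm with a crop.

```bash
cat > h.py <<'E'
import cv2,numpy as np
from plant import bot
def ray(n,u,v):
    i=bot.camera_info(n); T=i["camera_from_world"]; R=T[:3,:3]
    return -R.T@T[:3,3], R.T@np.array([(u-i["cx"])/i["fx"],(v-i["cy"])/i["fy"],1])
def cast(n,u,v,z):
    c,d=ray(n,u,v); return (c+d*(z-c[2])/d[2])[:2]
def proj(n,P):
    i=bot.camera_info(n); q=i["camera_from_world"]@np.append(P,1)
    return np.array([i["fx"]*q[0]/q[2]+i["cx"],i["fy"]*q[1]/q[2]+i["cy"]])
def comps(p,lo,hi,amin=15):
    m=cv2.inRange(cv2.cvtColor(p,cv2.COLOR_BGR2HSV),np.array(lo),np.array(hi))
    k,l,s,c=cv2.connectedComponentsWithStats(m)
    return [(s[j,4],c[j],l==j) for j in range(1,k) if s[j,4]>=amin]
def contour(m): 
    return max(cv2.findContours(m.astype(np.uint8),cv2.RETR_EXTERNAL,cv2.CHAIN_APPROX_NONE)[0],key=cv2.contourArea)[:,0].astype(float)
def plane(n,m,z): # min-area rect and hull circle of the mask boundary on plane z
    P=np.array([cast(n,u,v,z) for u,v in contour(m)]).astype(np.float32)
    return cv2.minAreaRect(P),cv2.fitEllipse(P)
E
python3 - <<'E'
from h import *
C={"yellow":((22,150,120),(35,255,255)),"orange":((5,180,150),(17,255,255)),"blue":((105,120,60),(130,255,255)),"red":((0,150,60),(4,255,255)),"white":((0,0,170),(180,50,255)),"green":((50,60,40),(90,255,255))}
Z={"yellow":9,"orange":20,"blue":134,"red":158,"white":9,"green":20}
for n in("top","side"):
    p=np.load(n+"0.npz")["p"]
    print(n)
    for c,(a,b) in C.items():
        for A,ce,m in comps(p,a,b,60):
            if A>4000: continue
            r,e=plane(n,m,Z[c]); print(c,A,ce.round(1),[np.round(x,1) for x in r],np.round(e[0],1))
a=np.load("top0.npz")["p"][170:270,200:300];b=np.load("side0.npz")["p"][155:255,190:290]
cc=np.load("top0.npz")["p"][240:290,130:180];dd=np.load("side0.npz")["p"][130:180,180:230]
f=lambda x,s:cv2.resize(x,(s,s),interpolation=cv2.INTER_CUBIC)
cv2.imwrite("pics/crop0.png",np.hstack([f(a,300),f(b,300),np.vstack([f(cc,150),f(dd,150)])]))
E
```

```text
top
yellow 252 [148.5 195.9] [array([635.6, 291.1]), array([70.7, 99.8]), np.float64(18.9)] [639. 297.]
blue 2127 [459.1 138.4] [array([ 726.5, -583. ]), array([209.4, 177.5]), np.float64(5.6)] [ 726.3 -583.8]
blue 163 [243.6 233.7] [array([498.5,  26.4]), array([64. , 40.3]), np.float64(69.5)] [507.3  23.1]
red 2265 [ 33.6 278.3] [array([412.8, 563.6]), array([136.1, 151. ]), np.float64(78.3)] [413.1 565.1]
white 429 [290.6  63.5] [array([1052.7, -151.3]), array([91.8, 93.6]), np.float64(86.0)] [1046.1 -152.6]
white 227 [262.8  58.7] [array([1062.4,  -66.1]), array([74.2, 66.3]), np.float64(82.6)] [1064.6  -61.5]
white 68 [280.9  52.8] [array([1080.1, -121.6]), array([47.5, 27.8]), np.float64(86.6)] [1084.1 -122.4]
white 106 [11.1 83.2] [array([1026.9,  720.2]), array([59.1, 39.5]), np.float64(57.8)] [1031.4  721.5]
white 1841 [344.  186.4] [array([ 640.3, -278.8]), array([106.5, 157.2]), np.float64(68.7)] [ 640.3 -279. ]
white 60 [ 53.6 207. ] [array([628.2, 578.9]), array([24.5, 20.4]), np.float64(1.7)] [628.3 578.7]
white 395 [145.7 270.5] [array([427.7, 311.8]), array([61.7, 62.
[... 1446 characters left out ...]
p.float64(26.2)] [-477.7 1467.7]
white 2354 [348.   25.1] [array([1113. , 1061.5]), array([540.3, 223.2]), np.float64(73.8)] [1107.7 1087.5]
white 283 [111.8  54.7] [array([ 90.1, 952.5]), array([138.4,  74.2]), np.float64(8.5)] [ 89.2 951.6]Traceback (most recent call last):
  File "<stdin>", line 10, in <module>
  File "h.py", line 18, in plane
    P=np.array([cast(n,u,v,z) for u,v in contour(m)]).astype(np.float32)
                ~~~~^^^^^^^^^
  File "h.py", line 7, in cast
    c,d=ray(n,u,v); return (c+d*(z-c[2])/d[2])[:2]
        ~~~^^^^^^^
  File "h.py", line 4, in ray
    i=bot.camera_info(n); T=i["camera_from_world"]; R=T[:3,:3]
ValueError: time passes only in moves, steps and waits
```

```bash
sed -i 's/^def ray/INFO={n:bot.camera_info(n) for n in("top","side")}\ndef ray/; s/i=bot.camera_info(n)/i=INFO[n]/' h.py
cat >> h.py <<'E'
def cloud(n,d):
    i=INFO[n]; v,u=np.mgrid[:384,:512]; T=i["camera_from_world"]
    q=np.stack([(u-i["cx"])/i["fx"]*d,(v-i["cy"])/i["fy"]*d,d],-1)
    return (q-T[:3,3])@T[:3,:3]
E
python3 - <<'E'
from h import *
# name: hue range, sat/val min, z, box half px, centre top, centre side
J={"yellow":((18,120,90),(38,255,255),9,(154,204),(263,152),30),"orange":((4,150,120),(20,255,255),20,(365,250),(212,366),14),
"white":((0,0,150),(180,70,255),9,(345,187),(306,335),52),"post":((0,0,120),(180,70,255),8,(146,271),(198,153),16),
"pot":((50,60,30),(95,255,255),60,(221,150),(325,186),16)}
for k,(a,b,z,*cs,h) in J.items():
  for n,c in zip(("top","side"),cs):
    p=np.load(n+"0.npz")["p"].copy(); q=np.zeros_like(p)
    s=np.s_[max(0,c[1]-h):c[1]+h,max(0,c[0]-h):c[0]+h]; q[s]=p[s]
    A,ce,m=max(comps(q,a,b,10),key=lambda t:t[0])
    r,e=plane(n,m,z); print(k,n,A,ce.round(1),[np.round(x,1) for x in r],np.round(e[0],1))
for n in("top","side"):
    f=np.load(n+"0.npz"); P=cloud(n,f["d"])
    near=np.hypot(P[...,0]-530,P[...,1]-10)<90
    print(n,"zmax",P[near][:,2].max(), "table",np.median(P[...,2][np.abs(P[...,2])<15]))
    for lo,hi in((165,200),(172,186),(150,160),(140,155),(128,137),(116,137)):
        Q=P[near&(P[...,2]>lo)&(P[...,2]<hi)][:,:2].astype(np.float32)
        if len(Q)>5: 
            r=cv2.minAreaRect(Q); print(lo,hi,len(Q),[np.round(x,1) for x in r],Q.mean(0).round(1))
a=np.load("top0.npz")["p"][170:270,200:300];b=np.load("side0.npz")["p"][155:255,190:290]
cc=np.load("top0.npz")["p"][240:290,130:180];dd=np.load("side0.npz")["p"][130:180,180:230]
g=lambda x,s:cv2.resize(x,(s,s),interpolation=cv2.INTER_CUBIC)
cv2.imwrite("pics/crop0.png",np.hstack([g(a,300),g(b,300),np.vstack([g(cc,150),g(dd,150)])]))
E
```

```text
yellow top 1286 [153.1 203.7] [array([621.1, 287.7]), array([107. , 106.1]), np.float64(16.7)] [621.3 287.7]
yellow side 933 [262.4 151.6] [array([620. , 288.9]), array([110. , 114.1]), np.float64(16.6)] [619.7 288.9]
orange top 154 [364.3 249.8] [array([ 448.3, -315.9]), array([43.5, 42.9]), np.float64(86.5)] [ 447.6 -315.4]
orange side 141 [213.1 369.2] [array([ 446.9, -316.3]), array([45.8, 46.3]), np.float64(82.4)] [ 447.3 -316.1]
white top 1917 [344.  186.4] [array([ 640.3, -279. ]), array([109.4, 159.6]), np.float64(68.8)] [ 639.9 -278.8]
white side 4296 [306.5 336.3] [array([ 638.2, -275.7]), array([112. , 160.6]), np.float64(68.8)] [ 638.3 -275.7]
post top 481 [145.7 270.5] [array([426.3, 310.9]), array([69. , 67.7]), np.float64(86.5)] [427.8 311.5]
post side 1024 [197.5 152.5] [array([424.3, 314.9]), array([149.2,  96.9]), np.float64(87.7)] [426.2 315.8]
pot top 252 [220.  149.8] [array([758.3,  81.8]), array([53.3, 50.1]), np.float64(40.6)] [758.2  80.9]
pot side 304 [324.6 185.3] [array([756.7,  79.3]), array([61. , 51.2]), np.float64(77.6)] [755.8  80. ]
top zmax 216.6733
[... 483 characters left out ...]
6 137 342 [array([535.4,  14.1]), array([ 66.2, 115.2]), np.float64(68.9)] [527.2  15.3]
side zmax 212.57384861674285 table -0.03347876195576311
165 200 330 [array([534.6,   7. ]), array([49. , 40.1]), np.float64(0.4)] [ 5.346e+02 -1.000e-01]
172 186 217 [array([534.6,   7. ]), array([49. , 40.1]), np.float64(0.4)] [534.4   1. ]
150 160 182 [array([534.2,   5.3]), array([45.8, 61.2]), np.float64(88.3)] [533.7  -3.3]
140 155 126 [array([529. ,  -0.9]), array([33.5, 62.3]), np.float64(66.5)] [533.2 -10.5]
128 137 472 [array([532.2,  10.4]), array([ 65.6, 113.4]), np.float64(77.1)] [534.1   4.3]
116 137 636 [array([532.2,  10.4]), array([ 65.6, 113.4]), np.float64(77.1)] [ 5.336e+02 -2.000e-01]
```

View pics/crop0.png

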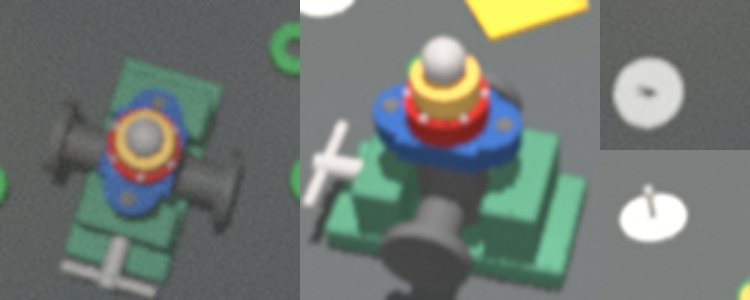

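The crops confirm it: the stack is ball, brass ring, red cover, blue flange. The post is the white foot with a pin at top (146,271). Next I'll refine the ball, flange angle and post.

```bash
cat >> h.py <<'E'
def tri(u,v):
    (c,d),(e,f)=ray("top",*u),ray("side",*v)
    s=np.linalg.lstsq(np.stack([d,-f],1),e-c,rcond=None)[0]
    a,b=c+s[0]*d,e+s[1]*f; return (a+b)/2,np.linalg.norm(a-b)
def delta(dxyz,yaw):
    c,s=np.cos(yaw),np.sin(yaw); return np.array([c*dxyz[0]+s*dxyz[1],s*dxyz[0]-c*dxyz[1],-dxyz[2]])
E
python3 - <<'E'
from h import *
c={}
for n,g,h in(("top",(248,215),12),("side",(238,175),11)):
    p=np.load(n+"0.npz")["p"]; q=np.zeros_like(p); s=np.s_[g[1]-h:g[1]+h,g[0]-h:g[0]+h]; q[s]=p[s]
    A,ce,m=max(comps(q,(0,0,90),(180,60,255),10),key=lambda t:t[0])
    k=contour(m).astype(np.float32); cc,r=cv2.minEnclosingCircle(k); c[n]=cc
    print(n,A,ce.round(1),np.round(cc,1),round(r,1),"exp r",INFO[n]["fx"]*17/np.load(n+"0.npz")["d"][int(cc[1]),int(cc[0])], cast(n,*cc,195),cast(n,*ce,195))
    # brass ring outline on z=182, red outline z=158, blue z=134
    for nm,a,b,z in(("brass",(14,60,90),(32,255,255),182),("red",(0,120,50),(7,255,255),158),("blue",(105,100,40),(125,255,255),134)):
        q=np.zeros_like(p); h2=40; s=np.s_[g[1]-h2:g[1]+h2+20,g[0]-h2:g[0]+h2]; q[s]=p[s]
        A,ce,m=max(comps(q,a,b,10),key=lambda t:t[0]); r,e=plane(n,m,z); print(nm,A,[np.round(x,1) for x in r],np.round(e[0],1))
print("ball",tri(c["top"],c["side"]))
E
```

```text
top 114 [247.6 215.3] [247.6 215.3] 5.9 exp r 6.8030744 [536.18543295  11.89038005] [536.10613736  11.8736721 ]
brass 197 [array([534.9,  11.7]), array([49.5, 47.4]), np.float64(41.4)] [535.1  11.5]
red 19 [array([515.3,  29.6]), array([19.7,  6.5]), np.float64(52.7)] [515.   28.5]
blue 198 [array([499.5,  26.4]), array([66.4, 43.6]), np.float64(69.5)] [508.2  22.6]
side 323 [237.4 171.3] [237.5 170. ] 12.1 exp r 8.041457 [535.97157453  29.71309851] [535.35634182  25.65837012]
brass 924 [array([599.2,  97.8]), array([89. , 93.8]), np.float64(16.7)] [594.3  99.3]
red 182 [array([530.7,  -7.4]), array([45.6, 56.7]), np.float64(78.5)] [534.2  12.1]
blue 580 [array([530.4,   4.8]), array([ 81.7, 114. ]), np.float64(77.0)] [533.6  10.4]
ball (array([534.43713348,  12.05723518, 211.92625675]), np.float64(2.5353561551338117))
```

Call:
step_arm:
  targets: [1,0,0,0,0,0,-0.042,1,0,0,0,0,0,-0.042]

```text
time: 0.35
tool_pos: [204.3, 483.5, 251.6]
tcp_rot: [-3.141, -0.0, 2.776]
contact_force: [-0.0, -0.2, 0.2]
grip_width: 91.6
finger_force: 0.0
```

Call:
step_arm:
  targets: [1,-0.24,-0.16,0,0,0,0,1,-0.48,-0.32,0,0,0,0,1,-0.72,-0.48,0,0,0,0,1,-0.956,-0.644,0,0,0,0]

```text
time: 0.85
tool_pos: [270.9, 388.5, 251.8]
tcp_rot: [3.141, 0.0, 2.775]
contact_force: [0.2, 0.1, 0.2]
grip_width: 91.7
finger_force: 0.0
```

Call:
step_arm:
  targets: [1,-0.24,-0.16,0,0,0,0,1,-0.48,-0.32,0,0,0,0,1,-0.72,-0.48,0,0,0,0,1,-0.956,-0.644,0,0,0,0]

```text
time: 1.35
tool_pos: [337.1, 294.0, 251.8]
tcp_rot: [3.141, 0.0, 2.775]
contact_force: [-0.1, -0.2, 0.0]
grip_width: 91.9
finger_force: 0.0
```

Call:
step_arm:
  targets: [1,-0.24,-0.16,0,0,0,0,1,-0.48,-0.32,0,0,0,0,1,-0.72,-0.48,0,0,0,0,1,-0.956,-0.644,0,0,0,0]

```text
time: 1.85
tool_pos: [403.3, 199.6, 251.8]
tcp_rot: [3.141, 0.0, 2.775]
contact_force: [0.2, 0.2, -0.7]
grip_width: 91.7
finger_force: 0.0
```

Call:
step_arm:
  targets: [1,-0.24,-0.16,0,0,0,0,1,-0.48,-0.32,0,0,0,0,1,-0.72,-0.48,0,0,0,0,1,-0.956,-0.644,0,0,0,0]

```text
time: 2.35
tool_pos: [469.4, 105.2, 251.8]
tcp_rot: [3.141, 0.0, 2.775]
contact_force: [0.8, -0.3, 0.4]
grip_width: 92.0
finger_force: 0.0
```

Call:
step_arm:
  targets: [1,-0.24,-0.16,0,0,0,0,1,-0.48,-0.32,0,0,0,0,1,-0.72,-0.48,0,0,0,0,1,-0.956,-0.644,0,0,0,0,1,-0.956,-0.644,0,0,0,0,1,-0.956,-0.644,0,0,0,0]

```text
time: 3.1
tool_pos: [534.6, 12.1, 251.5]
tcp_rot: [3.141, -0.001, 2.775]
contact_force: [-0.8, -0.3, -0.8]
grip_width: 91.5
finger_force: 0.0
```

```bash
python3 - <<'E'
from h import *
ims=[]
for n,g in(("top",(248,215)),("side",(238,185))):
    p,d=bot.capture(n); ims.append(cv2.resize(p[g[1]-60:g[1]+60,g[0]-60:g[0]+60],(390,390),interpolation=cv2.INTER_CUBIC))
cv2.imwrite("pics/a1.png",np.hstack(ims)); print(bot.get_obs()["tool_pos"])
E
```

```text
[534.53606534  12.4530148  251.77857232]
```

View pics/a1.png

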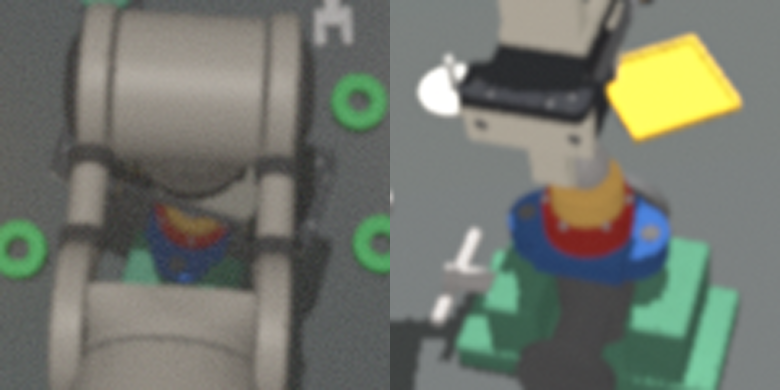

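The gripper is centred over the ball: in the side crop the near finger is at about (565,165). The ring, cover and flange are undisturbed below it. Descending to grasp the ball.

Call:
step_arm:
  targets: [1,0,0,0.15,0,0,0,1,0,0,0.3,0,0,0,1,0,0,0.38,0,0,0,1,0,0,0.42,0,0,0,1,0,0,0.42,0,0,0]

```text
time: 3.82
tool_pos: [535.0, 11.6, 209.5]
tcp_rot: [-3.142, -0.0, 2.775]
contact_force: [0.3, 0.2, 0.9]
grip_width: 91.8
finger_force: 0.0
```

Call:
step_arm:
  targets: [0.5,0,0,0,0,0,0,0.45,0,0,0,0,0,0,0.4,0,0,0,0,0,0,0.36,0,0,0,0,0,0,0.3,0,0,0,0,0,0,0.3,0,0,0,0,0,0,0.3,0,0,0,0,0,0,0.3,0,0,0,0,0,0]

```text
time: 4.82
tool_pos: [535.2, 11.9, 209.8]
tcp_rot: [3.141, 0.0, 2.775]
contact_force: [0.6, 2.4, 0.0]
grip_width: 32.5
finger_force: 30.0
```

Call:
step_arm:
  targets: [0.3,0,0,-0.05,0,0,0,0.3,0,0,-0.15,0,0,0,0.3,0,0,-0.3,0,0,0,0.3,0,0,-0.45,0,0,0,0.3,0,0,-0.5,0,0,0]

```text
time: 5.45
tool_pos: [535.6, 11.5, 261.4]
tcp_rot: [3.141, 0.003, 2.775]
contact_force: [-0.0, -0.5, -1.8]
grip_width: 32.5
finger_force: 30.0
```

Call:
step_arm:
  targets: [0.3,-0.01,-0.14,0,0,0,0,0.3,-0.033,-0.35,0,0,0,0,0.3,-0.062,-0.6,0,0,0,0,0.3,-0.089,-0.843,0,0,0,0]

```text
time: 5.95
tool_pos: [512.2, -71.7, 259.1]
tcp_rot: [-3.141, -0.001, 2.775]
contact_force: [-0.1, -0.5, -1.3]
grip_width: 32.4
finger_force: 30.0
```

Call:
step_arm:
  targets: [0.3,-0.022,-0.21,0,0,0,0,0.3,-0.044,-0.42,0,0,0,0,0.3,-0.066,-0.63,0,0,0,0,0.3,-0.089,-0.843,0,0,0,0]

```text
time: 6.45
tool_pos: [490.2, -153.4, 259.1]
tcp_rot: [-3.141, -0.001, 2.774]
contact_force: [-0.2, 0.0, -1.4]
grip_width: 32.4
finger_force: 30.0
```

Call:
step_arm:
  targets: [0.3,-0.022,-0.21,0.1,0,0,0,0.3,-0.044,-0.42,0.2,0,0,0,0.3,-0.066,-0.63,0.4,0,0,0,0.3,-0.089,-0.843,0.6,0,0,0]

```text
time: 6.95
tool_pos: [468.2, -235.2, 198.6]
tcp_rot: [3.142, -0.001, 2.774]
contact_force: [-0.4, -0.1, -2.3]
grip_width: 32.4
finger_force: 30.0
```

Call:
step_arm:
  targets: [0.3,-0.022,-0.21,0.2,0,0,0,0.3,-0.044,-0.42,0.4,0,0,0,0.3,-0.066,-0.63,0.6,0,0,0,0.3,-0.08,-0.78,0.8,0,0,0,0.3,-0.089,-0.843,0.9,0,0,0,0.3,-0.089,-0.843,0.9,0,0,0,0.3,-0.089,-0.843,0.9,0,0,0]

```text
time: 7.82
tool_pos: [447.7, -315.7, 110.4]
tcp_rot: [-3.141, 0.001, 2.775]
contact_force: [-0.3, 0.1, -1.5]
grip_width: 32.4
finger_force: 30.0
```

```bash
python3 - <<'E'
from h import *
ims=[]
for n,P in(("top",(448,-316,40)),("side",(448,-316,60))):
    p,d=bot.capture(n); np.savez(n+"1.npz",p=p,d=d); g=proj(n,P).astype(int); g[1]=min(g[1],333); print(n,g)
    ims.append(cv2.resize(p[g[1]-50:g[1]+50,g[0]-50:g[0]+50],(390,390),interpolation=cv2.INTER_CUBIC))
cv2.imwrite("pics/b1.png",np.hstack(ims)); print(bot.get_obs()["tool_pos"])
E
```

```text
top [366 248]
side [210 333]
[ 447.82840752 -315.67222464  110.50331854]
```

View pics/b1.png

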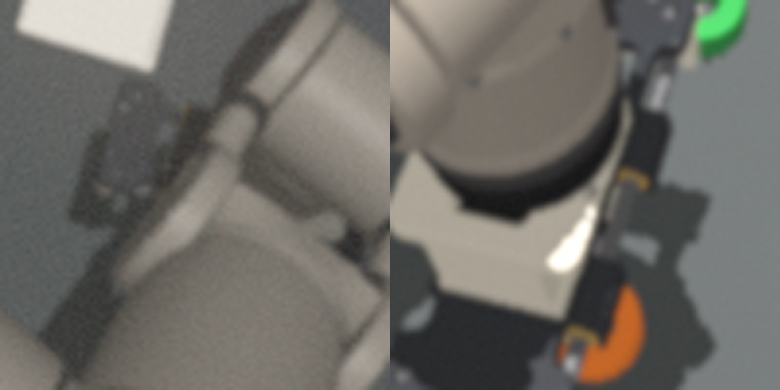

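The arm hides the ball, but the -1.5 N wrist force matches its weight, so it is held. The orange cup shows under the far finger at crop (610,345), as expected. Lowering gently.

Call:
step_arm:
  targets: [0.3,0,0,0.2,0,0,0,0.3,0,0,0.4,0,0,0,0.3,0,0,0.5,0,0,0,0.3,0,0,0.56,0,0,0,0.3,0,0,0.59,0,0,0,0.3,0,0,0.59,0,0,0]

```text
time: 8.68
tool_pos: [447.5, -316.0, 50.9]
tcp_rot: [-3.142, 0.0, 2.775]
contact_force: [-1.2, -0.6, -2.4]
grip_width: 32.1
finger_force: 30.0
```

Call:
step_arm:
  targets: [0.3,0,0,0.01,0,0,0,0.3,0,0,0.02,0,0,0,0.3,0,0,0.02,0,0,0,0.3,0,0,0.025,0,0,0,0.3,0,0,0.03,0,0,0,0.3,0,0,0.03,0,0,0]

```text
time: 9.43
tool_pos: [447.5, -316.0, 47.9]
tcp_rot: [-3.142, 0.0, 2.775]
contact_force: [0.5, -0.4, 0.8]
grip_width: 32.4
finger_force: 30.0
```

Call:
step_arm:
  targets: [0.3,0,0,0.004,0,0,0,0.37,0,0,0.004,0,0,0,0.4,0,0,0.004,0,0,0,0.45,0,0,0.004,0,0,0,0.6,0,0,0.004,0,0,0,0.7,0,0,0.004,0,0,0,0.7,0,0,0.004,0,0,0]

```text
time: 10.3
tool_pos: [447.4, -315.9, 47.3]
tcp_rot: [3.142, 0.0, 2.775]
contact_force: [0.4, 0.1, -0.2]
grip_width: 63.5
finger_force: 0.0
```

Call:
step_arm:
  targets: [0.7,0,0,-0.1,0,0,0,0.8,0,0,-0.3,0,0,0,1,0,0,-0.6,0,0,0,1,0,0,-1,0,0,0]

```text
time: 10.8
tool_pos: [447.0, -315.6, 148.3]
tcp_rot: [3.141, -0.001, 2.775]
contact_force: [0.1, -0.6, 0.2]
grip_width: 88.4
finger_force: 0.0
```

Call:
step_arm:
  targets: [1,0.022,0.21,-0.3,0,0,0,1,0.044,0.42,-0.6,0,0,0,1,0.066,0.63,-0.8,0,0,0,1,0.089,0.843,-0.9,0,0,0]

```text
time: 11.3
tool_pos: [469.7, -233.6, 239.5]
tcp_rot: [-3.141, 0.003, 2.775]
contact_force: [0.4, 0.4, -0.7]
grip_width: 91.8
finger_force: 0.0
```

```bash
python3 - <<'E'
from h import *
ims=[]
for n,P in(("top",(448,-316,30)),("side",(448,-316,60))):
    p,d=bot.capture(n); np.savez(n+"2.npz",p=p,d=d); g=proj(n,P).astype(int); g[1]=min(g[1],343)
    ims.append(cv2.resize(p[g[1]-40:g[1]+40,g[0]-40:g[0]+40],(390,390),interpolation=cv2.INTER_CUBIC))
cv2.imwrite("pics/b2.png",np.hstack(ims)); print(bot.get_obs()["tool_pos"])
E
```

```text
[ 470.03532052 -232.69223583  239.36574619]
```

View pics/b2.png

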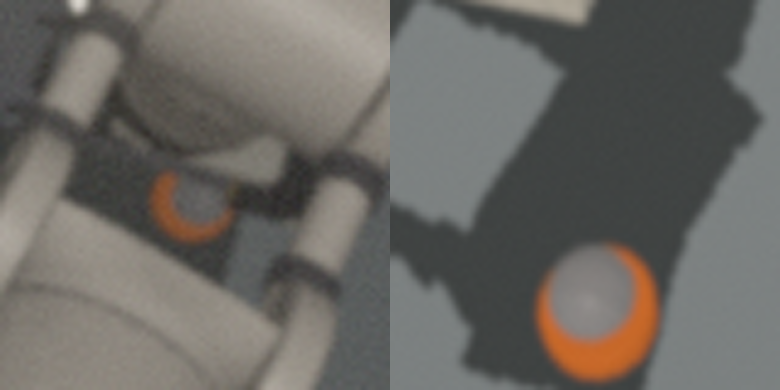

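The ball sits in the orange cup: top crop (195,200), side crop (593,300). Next I'll measure the ring and the post.

```bash
python3 - <<'E'
from h import *
def roi(p,g,h):
    q=np.zeros_like(p); s=np.s_[g[1]-h:g[1]+h,g[0]-h:g[0]+h]; q[s]=p[s]; return q
for n,gr,gp in(("top",(248,217),(146,271)),("side",(238,186),(198,153))):
    p0=np.load(n+"0.npz")["p"]; p=np.load(n+"2.npz")["p"]
    for nm,P,g,h,a,b,z in(("ring",p,gr,14,(14,60,60),(32,255,255),182),("post0",p0,gp,17,(0,0,190),(180,70,255),8),("post2",p,gp,17,(0,0,150),(180,70,255),8),("red",p,gr,25,(0,120,40),(7,255,255),158),("blue",p,gr,45,(105,100,40),(125,255,255),134)):
        c=comps(roi(P,g,h),a,b,8)
        if c:
            A,ce,m=max(c,key=lambda t:t[0]); r,e=plane(n,m,z); print(n,nm,A,[np.round(x,1) for x in r],np.round(e[0],1))
    P=cloud(n,np.load(n+"2.npz")["d"]); k=(np.hypot(P[...,0]-535,P[...,1]-12)<45)&(P[...,2]>174)&(P[...,2]<190)
    Q=P[k].astype(np.float32); print("cloud",len(Q),len(Q) and (cv2.minAreaRect(Q[:,:2]),np.median(Q[:,2])))
E
```

```text
top ring 270 [array([535.5,  11. ]), array([46.3, 49.4]), np.float64(86.6)] [535.   11.2]
top post0 358 [array([427.7, 311.9]), array([60.3, 59.3]), np.float64(86.5)] [428.  311.5]
top post2 434 [array([428.4, 311.3]), array([65.9, 64.6]), np.float64(43.0)] [427.9 311.3]
top red 26 [array([539.6,  11. ]), array([13.1, 13. ]), np.float64(41.3)] [539.1  11.8]
top blue 195 [array([499.5,  26.5]), array([66.2, 43.6]), np.float64(69.5)] [508.5  22.7]Traceback (most recent call last):
  File "<stdin>", line 11, in <module>
cv2.error: OpenCV(4.12.0) /io/opencv/modules/imgproc/src/convhull.cpp:143: error: (-215:Assertion failed) total >= 0 && (depth == CV_32F || depth == CV_32S) in function 'convexHull'
```

Call:
step_arm:
  targets: [1,0.022,0.21,0,0,0,0,1,0.044,0.42,0,0,0,0,1,0.066,0.63,0,0,0,0,1,0.089,0.843,0,0,0,0]

```text
time: 11.9
tool_pos: [491.1, -152.1, 237.2]
tcp_rot: [-3.141, -0.0, 2.774]
contact_force: [-0.1, 0.2, -0.9]
grip_width: 91.9
finger_force: 0.0
```

Call:
step_arm:
  targets: [1,0.022,0.21,0,0,0,0,1,0.044,0.42,0,0,0,0,1,0.066,0.63,0,0,0,0,1,0.089,0.843,0,0,0,0]

```text
time: 12.4
tool_pos: [513.1, -70.3, 237.2]
tcp_rot: [-3.141, -0.0, 2.774]
contact_force: [0.8, -0.3, -0.9]
grip_width: 91.6
finger_force: 0.0
```

Call:
step_arm:
  targets: [1,0.022,0.21,0,0,0,0,1,0.044,0.42,0,0,0,0,1,0.066,0.63,0,0,0,0,1,0.089,0.843,0,0,0,0,1,0.089,0.843,0,0,0,0]

```text
time: 13.02
tool_pos: [535.1, 12.0, 237.1]
tcp_rot: [-3.141, -0.0, 2.776]
contact_force: [-0.3, 0.6, 0.9]
grip_width: 91.5
finger_force: 0.0
```

Call:
step_arm:
  targets: [1,0,0,0.15,0,0,0,1,0,0,0.3,0,0,0,1,0,0,0.42,0,0,0,1,0,0,0.49,0,0,0,1,0,0,0.49,0,0,0,1,0,0,0.49,0,0,0]

```text
time: 13.78
tool_pos: [535.3, 11.6, 188.7]
tcp_rot: [3.141, 0.001, 2.775]
contact_force: [0.0, -0.1, -0.7]
grip_width: 92.2
finger_force: 0.0
```

Call:
step_arm:
  targets: [0.65,0,0,0,0,0,0,0.6,0,0,0,0,0,0,0.56,0,0,0,0,0,0,0.53,0,0,0,0,0,0,0.5,0,0,0,0,0,0,0.45,0,0,0,0,0,0,0.45,0,0,0,0,0,0]

```text
time: 14.65
tool_pos: [535.1, 11.7, 188.4]
tcp_rot: [3.141, 0.0, 2.775]
contact_force: [0.4, 1.3, 0.6]
grip_width: 49.6
finger_force: 30.0
```

Call:
step_arm:
  targets: [0.45,0,0,-0.05,0,0,0,0.45,0,0,-0.15,0,0,0,0.45,0,0,-0.3,0,0,0,0.45,0,0,-0.45,0,0,0,0.45,0,0,-0.5,0,0,0,0.45,0,0,-0.5,0,0,0]

```text
time: 15.4
tool_pos: [535.1, 11.6, 238.8]
tcp_rot: [3.141, 0.001, 2.775]
contact_force: [0.1, 0.3, -2.8]
grip_width: 49.6
finger_force: 30.0
```

Call:
step_arm:
  targets: [0.45,0.12,0.14,0,0,0,0,0.45,0.3,0.35,0,0,0,0,0.45,0.5,0.58,0,0,0,0,0.45,0.692,0.804,0,0,0,0]

```text
time: 15.9
tool_pos: [498.1, 113.2, 237.7]
tcp_rot: [-3.141, -0.001, 2.775]
contact_force: [-0.8, 0.2, -3.1]
grip_width: 49.7
finger_force: 30.0
```

Call:
step_arm:
  targets: [0.45,0.17,0.2,0.1,0,0,0,0.45,0.35,0.4,0.2,0,0,0,0.45,0.52,0.6,0.35,0,0,0,0.45,0.692,0.804,0.5,0,0,0]

```text
time: 16.4
tool_pos: [462.2, 212.8, 187.5]
tcp_rot: [-3.141, -0.001, 2.775]
contact_force: [-0.7, -0.4, -2.6]
grip_width: 50.0
finger_force: 30.0
```

Call:
step_arm:
  targets: [0.45,0.17,0.2,0.2,0,0,0,0.45,0.35,0.4,0.4,0,0,0,0.45,0.52,0.6,0.6,0,0,0,0.45,0.64,0.74,0.75,0,0,0,0.45,0.692,0.804,0.84,0,0,0,0.45,0.692,0.804,0.84,0,0,0,0.45,0.692,0.804,0.84,0,0,0]

```text
time: 17.27
tool_pos: [428.4, 310.9, 104.9]
tcp_rot: [3.141, 0.001, 2.774]
contact_force: [-0.6, 0.1, -3.6]
grip_width: 49.5
finger_force: 30.0
```

```bash
python3 - <<'E'
from h import *
ims=[]; 
for n,P in(("top",(428,311,60)),("side",(428,311,60))):
    p,d=bot.capture(n); np.savez(n+"3.npz",p=p,d=d); g=proj(n,P).astype(int); print(n,g)
    ims.append(cv2.resize(p[g[1]-40:g[1]+40,g[0]-40:g[0]+40],(390,390),interpolation=cv2.INTER_CUBIC))
cv2.imwrite("pics/c1.png",np.hstack(ims)); o=bot.get_obs(); print(o["tool_pos"])
# post foot & tip from side image 0
p=np.load("side0.npz")["p"]; q=np.zeros_like(p); q[135:175,180:215]=p[135:175,180:215]
for v in(170,190,210):
    A,ce,m=max(comps(q,(0,0,v),(180,70,255),8),key=lambda t:t[0]); k=contour(m); k=k[k[:,1]>149].astype(np.float32)
    e=cv2.fitEllipse(np.array([cast("side",*x,8) for x in k],np.float32)); print(v,A,np.round(e[0],1),np.round(e[1],1), contour(m)[:,1].min(),contour(m)[contour(m)[:,1].argmin()])
print(proj("side",(428,311.4,45)),proj("side",(428,311.4,8)))
E
```

```text
top [141 269]
side [195 139]
[428.46675944 310.79316481 105.01261353]
170 310 [425.3 313.1] [65.8 68.5] 142.0 [195. 142.]
190 283 [426.  314.9] [64.5 69.1] 142.0 [195. 142.]
210 254 [424.9 304.6] [42.1 68.9] 145.0 [198. 145.]
[196.30307586 143.12261882] [198.10975991 152.53667738]
```

View pics/c1.png

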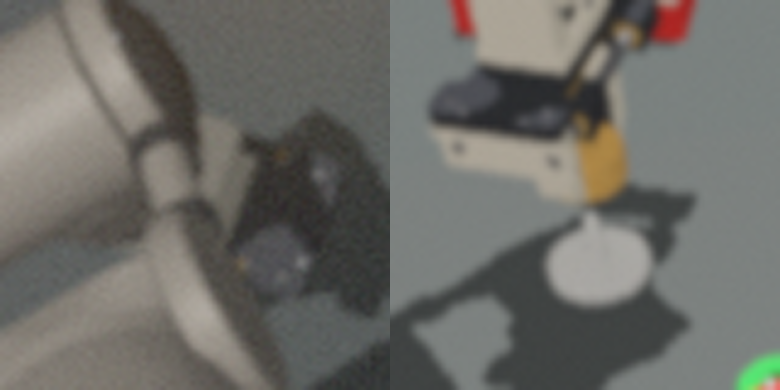

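The side crop shows the ring in the gripper at (605,165), directly above the post tip at (593,215). Both views agree within a few mm, so I'll shift about 1 mm and lower.

Call:
step_arm:
  targets: [0.45,0.014,0,0.12,0,0,0,0.45,0.014,0,0.25,0,0,0,0.45,0.014,0,0.32,0,0,0,0.45,0.014,0,0.38,0,0,0,0.45,0.014,0,0.38,0,0,0]

```text
time: 18.0
tool_pos: [426.3, 311.6, 65.8]
tcp_rot: [-3.141, -0.001, 2.775]
contact_force: [0.6, 0.7, -3.4]
grip_width: 49.6
finger_force: 30.0
```

Call:
step_arm:
  targets: [0.45,0,0,0.06,0,0,0,0.45,0,0,0.12,0,0,0,0.45,0,0,0.18,0,0,0,0.45,0,0,0.23,0,0,0,0.45,0,0,0.25,0,0,0,0.45,0,0,0.25,0,0,0,0.45,0,0,0.25,0,0,0]

```text
time: 18.88
tool_pos: [426.6, 311.8, 41.5]
tcp_rot: [3.141, 0.0, 2.775]
contact_force: [-0.8, 0.2, -3.8]
grip_width: 49.8
finger_force: 30.0
```

Call:
step_arm:
  targets: [0.45,0,0,0.01,0,0,0,0.45,0,0,0.02,0,0,0,0.45,0,0,0.026,0,0,0,0.45,0,0,0.03,0,0,0,0.45,0,0,0.03,0,0,0]

```text
time: 19.5
tool_pos: [426.5, 311.7, 38.4]
tcp_rot: [3.142, 0.0, 2.775]
contact_force: [-0.7, 0.7, -2.2]
grip_width: 49.4
finger_force: 30.0
```

Call:
step_arm:
  targets: [0.45,0,0,0.004,0,0,0,0.45,0,0,0.008,0,0,0,0.45,0,0,0.008,0,0,0]

```text
time: 19.88
tool_pos: [426.5, 311.7, 38.3]
tcp_rot: [3.141, 0.0, 2.775]
contact_force: [-1.7, -1.6, 6.5]
grip_width: 49.9
finger_force: 30.0
```

Call:
step_arm:
  targets: [0.56,0,0,0,0,0,0,0.6,0,0,0,0,0,0,0.7,0,0,0,0,0,0,0.75,0,0,0,0,0,0]

```text
time: 20.38
tool_pos: [426.6, 311.8, 37.5]
tcp_rot: [3.141, 0.0, 2.775]
contact_force: [-0.4, -0.8, -0.2]
grip_width: 67.0
finger_force: 0.0
```

Call:
step_arm:
  targets: [0.75,0,0,-0.1,0,0,0,0.8,0,0,-0.3,0,0,0,1,0,0,-0.6,0,0,0,1,0,0,-1,0,0,0]

```text
time: 20.88
tool_pos: [426.1, 311.5, 138.5]
tcp_rot: [-3.141, -0.001, 2.775]
contact_force: [0.4, -0.6, -1.0]
grip_width: 88.6
finger_force: 0.0
```

Call:
step_arm:
  targets: [1,-0.17,-0.2,-0.3,0,0,0,1,-0.35,-0.4,-0.6,0,0,0,1,-0.52,-0.6,-0.8,0,0,0,1,-0.697,-0.804,-0.98,0,0,0]

```text
time: 21.38
tool_pos: [462.9, 210.9, 237.2]
tcp_rot: [3.141, 0.001, 2.775]
contact_force: [0.4, 0.4, -1.5]
grip_width: 91.6
finger_force: 0.0
```

```bash
python3 - <<'E'
from h import *
ims=[]; 
def roi(p,g,h):
    q=np.zeros_like(p); s=np.s_[g[1]-h:g[1]+h,g[0]-h:g[0]+h]; q[s]=p[s]; return q
for n,P in(("top",(427,312,20)),("side",(427,312,20))):
    p,d=bot.capture(n); np.savez(n+"4.npz",p=p,d=d); g=proj(n,P).astype(int)
    ims.append(cv2.resize(p[g[1]-35:g[1]+35,g[0]-35:g[0]+35],(260,260),interpolation=cv2.INTER_CUBIC))
    g=proj(n,(535,12,150)).astype(int)
    ims.append(cv2.resize(p[g[1]-45:g[1]+45,g[0]-45:g[0]+45],(260,260),interpolation=cv2.INTER_CUBIC))
    for nm,h,a,b,z in(("red",22,(0,120,40),(7,255,255),158),("blue",45,(105,100,40),(125,255,255),134)):
        c=comps(roi(p,g,h),a,b,8)
        if c: A,ce,m=max(c,key=lambda t:t[0]); r,e=plane(n,m,z); print(n,nm,A,[np.round(x,1) for x in r],np.round(e[0],1))
    C=cloud(n,d)
    for lo,hi in((148,166),(126,140)):
        k=(np.hypot(C[...,0]-535,C[...,1]-12)<70)&(C[...,2]>lo)&(C[...,2]<hi); Q=C[k].astype(np.float32)
        if len(Q)>5: print(n,lo,len(Q),cv2.minAreaRect(np.ascontiguousarray(Q[:,:2])),np.median(Q[:,2]))
cv2.imwrite("pics/c2.png",np.vstack([np.hstack(ims[:2]),np.hstack(ims[2:])])); print(bot.get_obs()["tool_pos"])
E
```

```text
top red 362 [array([534.2,  11.8]), array([56.8, 53.8]), np.float64(22.7)] [534.4  12.8]
top blue 202 [array([499.9,  25.6]), array([66.4, 44.8]), np.float64(71.8)] [509.4  22.1]
top 148 464 ((535.911865234375, 13.28763198852539), (62.19659423828125, 61.96541976928711), 33.002952575683594) 158.78384
top 126 398 ((535.0631713867188, 14.305160522460938), (66.1555404663086, 114.24755096435547), 68.45954132080078) 134.60666
side red 523 [array([533.7,   7.1]), array([74.9, 58.7]), np.float64(81.8)] [533.9   7.8]
side blue 595 [array([529.5,   5. ]), array([ 81.7, 115.7]), np.float64(77.0)] [533.2  10.6]
side 148 546 ((534.6522216796875, 14.472372055053711), (65.27892303466797, 60.39789581298828), 81.1455078125) 157.71457
side 126 523 ((532.1002807617188, 10.87356948852539), (65.67996215820312, 113.60565948486328), 77.09687042236328) 133.59828
[464.27712197 210.12078736 238.16300597]
```

View pics/c2.png

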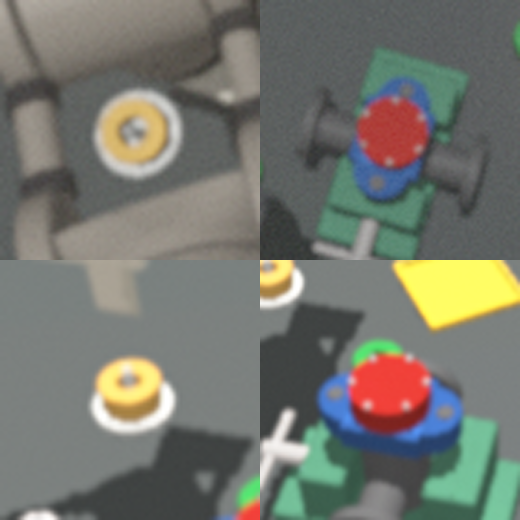

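The ring is over the post, flat on its foot (left crops at (137,131) and (130,390)). The red cover is centred on the flange. Back to the stack for the cover.

Call:
step_arm:
  targets: [1,-0.17,-0.2,0,0,0,0,1,-0.35,-0.4,0,0,0,0,1,-0.52,-0.6,0,0,0,0,1,-0.697,-0.804,0,0,0,0]

```text
time: 21.98
tool_pos: [498.7, 111.6, 235.3]
tcp_rot: [3.141, -0.001, 2.775]
contact_force: [1.0, 0.7, -0.2]
grip_width: 91.9
finger_force: 0.0
```

Call:
step_arm:
  targets: [1,-0.17,-0.2,0,0,0,0,1,-0.35,-0.4,0,0,0,0,1,-0.52,-0.6,0,0,0,0,1,-0.697,-0.804,0,0,0,0,1,-0.697,-0.804,0,0,0,0]

```text
time: 22.6
tool_pos: [535.3, 11.0, 235.1]
tcp_rot: [3.142, -0.001, 2.773]
contact_force: [-0.2, -0.2, 0.1]
grip_width: 91.9
finger_force: 0.0
```

Call:
step_arm:
  targets: [1,0,0,0.2,0,0,0,1,0,0,0.4,0,0,0,1,0,0,0.55,0,0,0,1,0,0,0.64,0,0,0,1,0,0,0.64,0,0,0,1,0,0,0.64,0,0,0]

```text
time: 23.35
tool_pos: [535.5, 11.6, 172.1]
tcp_rot: [3.141, 0.001, 2.775]
contact_force: [0.2, 0.3, 0.5]
grip_width: 91.8
finger_force: 0.0
```

Call:
step_arm:
  targets: [0.8,0,0,0,0,0,0,0.74,0,0,0,0,0,0,0.7,0,0,0,0,0,0,0.67,0,0,0,0,0,0,0.6,0,0,0,0,0,0,0.6,0,0,0,0,0,0]

```text
time: 24.1
tool_pos: [535.4, 11.9, 171.7]
tcp_rot: [3.141, 0.001, 2.775]
contact_force: [0.1, 3.5, 2.8]
grip_width: 63.1
finger_force: 30.0
```

Call:
step_arm:
  targets: [0.6,0,0,-0.03,0,0,0,0.6,0,0,-0.1,0,0,0,0.6,0,0,-0.25,0,0,0,0.6,0,0,-0.4,0,0,0,0.6,0,0,-0.4,0,0,0,0.6,0,0,-0.4,0,0,0]

```text
time: 24.85
tool_pos: [534.9, 11.6, 211.5]
tcp_rot: [-3.142, -0.0, 2.775]
contact_force: [-0.6, 0.6, -4.9]
grip_width: 63.3
finger_force: 30.0
```

Call:
step_arm:
  targets: [0.6,0.01,0.15,0,0,0,0,0.6,0.025,0.4,0,0,0,0,0.6,0.045,0.68,0,0,0,0,0.6,0.066,0.962,0,0,0,0]

```text
time: 25.35
tool_pos: [563.6, 105.5, 210.9]
tcp_rot: [-3.142, -0.001, 2.775]
contact_force: [0.4, -0.0, -4.4]
grip_width: 63.2
finger_force: 30.0
```

Call:
step_arm:
  targets: [0.6,0.016,0.24,0.1,0,0,0,0.6,0.033,0.48,0.2,0,0,0,0.6,0.05,0.72,0.3,0,0,0,0.6,0.066,0.962,0.4,0,0,0]

```text
time: 25.85
tool_pos: [592.0, 197.6, 170.6]
tcp_rot: [-3.141, -0.001, 2.775]
contact_force: [-0.4, -0.7, -4.9]
grip_width: 63.2
finger_force: 30.0
```

Call:
step_arm:
  targets: [0.6,0.016,0.24,0.2,0,0,0,0.6,0.033,0.48,0.4,0,0,0,0.6,0.05,0.72,0.55,0,0,0,0.6,0.06,0.88,0.7,0,0,0,0.6,0.066,0.962,0.8,0,0,0,0.6,0.066,0.962,0.8,0,0,0,0.6,0.066,0.962,0.8,0,0,0]

```text
time: 26.72
tool_pos: [620.5, 287.5, 92.2]
tcp_rot: [3.141, 0.001, 2.774]
contact_force: [-0.1, 0.1, -4.6]
grip_width: 63.1
finger_force: 30.0
```

Call:
step_arm:
  targets: [0.6,0,0,0.15,0,0,0,0.6,0,0,0.28,0,0,0,0.6,0,0,0.38,0,0,0,0.6,0,0,0.44,0,0,0,0.6,0,0,0.47,0,0,0,0.6,0,0,0.47,0,0,0,0.6,0,0,0.47,0,0,0]

```text
time: 27.6
tool_pos: [620.4, 288.2, 45.0]
tcp_rot: [3.141, 0.001, 2.775]
contact_force: [0.2, 0.4, -4.6]
grip_width: 63.4
finger_force: 30.0
```

Call:
step_arm:
  targets: [0.6,0,0,0.015,0,0,0,0.6,0,0,0.028,0,0,0,0.6,0,0,0.034,0,0,0,0.6,0,0,0.038,0,0,0,0.6,0,0,0.038,0,0,0]

```text
time: 28.22
tool_pos: [620.2, 288.1, 40.8]
tcp_rot: [3.141, 0.0, 2.775]
contact_force: [0.3, 0.1, -3.6]
grip_width: 63.3
finger_force: 30.0
```

Call:
step_arm:
  targets: [0.6,0,0,0.004,0,0,0,0.6,0,0,0.008,0,0,0,0.6,0,0,0.008,0,0,0]

```text
time: 28.6
tool_pos: [620.2, 288.1, 40.7]
tcp_rot: [3.141, 0.0, 2.775]
contact_force: [-4.3, -1.5, 4.5]
grip_width: 63.1
finger_force: 30.0
```

Call:
step_arm:
  targets: [0.7,0,0,0,0,0,0,0.74,0,0,0,0,0,0,0.85,0,0,0,0,0,0,0.85,0,0,0,0,0,0]

```text
time: 29.1
tool_pos: [620.3, 288.2, 39.8]
tcp_rot: [3.141, 0.0, 2.775]
contact_force: [-0.6, -0.2, 0.1]
grip_width: 77.2
finger_force: 0.0
```

Call:
step_arm:
  targets: [0.9,0,0,-0.1,0,0,0,1,0,0,-0.3,0,0,0,1,0,0,-0.6,0,0,0,1,0,0,-0.9,0,0,0]

```text
time: 29.6
tool_pos: [620.5, 288.2, 132.7]
tcp_rot: [3.14, 0.001, 2.775]
contact_force: [-0.3, -0.4, 0.1]
grip_width: 91.7
finger_force: 0.0
```

Call:
step_arm:
  targets: [1,-0.016,-0.24,-0.2,0,0,0,1,-0.033,-0.48,-0.4,0,0,0,1,-0.05,-0.72,-0.6,0,0,0,1,-0.066,-0.962,-0.7,0,0,0]

```text
time: 30.1
tool_pos: [592.2, 195.2, 202.7]
tcp_rot: [3.139, 0.003, 2.775]
contact_force: [-0.0, 0.0, -0.4]
grip_width: 91.9
finger_force: 0.0
```

```bash
python3 - <<'E'
from h import *
ims=[]
for n in("top","side"):
    p,d=bot.capture(n)
    for P,h in(((620,288,20),40),((535,12,130),45)):
        g=proj(n,P).astype(int); ims.append(cv2.resize(p[g[1]-h:g[1]+h,g[0]-h:g[0]+h],(260,260),interpolation=cv2.INTER_CUBIC))
    C=cloud(n,d); k=(np.hypot(C[...,0]-535,C[...,1]-12)<70)&(C[...,2]>126)&(C[...,2]<142); Q=C[k].astype(np.float32)
    if len(Q)>5: print(n,len(Q),cv2.minAreaRect(np.ascontiguousarray(Q[:,:2])),np.median(Q[:,2]))
    q=np.zeros_like(p); s=np.s_[g[1]-45:g[1]+45,g[0]-45:g[0]+45]; q[s]=p[s]
    A,ce,m=max(comps(q,(105,100,40),(125,255,255),8),key=lambda t:t[0]); r,e=plane(n,m,134); print(n,A,r,e[0])
cv2.imwrite("pics/d1.png",np.vstack([np.hstack(ims[:2]),np.hstack(ims[2:])]))
E
```

```text
top 887 ((535.0704345703125, 14.130226135253906), (66.2179183959961, 114.35546875), 67.46334838867188) 134.60289
top 822 ((532.6312866210938, 13.733810424804688), (68.34686279296875, 113.00093078613281), 68.15470123291016) (532.5810546875, 13.621062278747559)
side 997 ((533.1239624023438, 14.58505630493164), (67.43463134765625, 115.47770690917969), 68.68621063232422) 133.6985
side 1140 ((531.2015991210938, 9.282112121582031), (84.23085021972656, 116.17255401611328), 69.99935150146484) (533.9778442382812, 8.227240562438965)
```

View pics/d1.png

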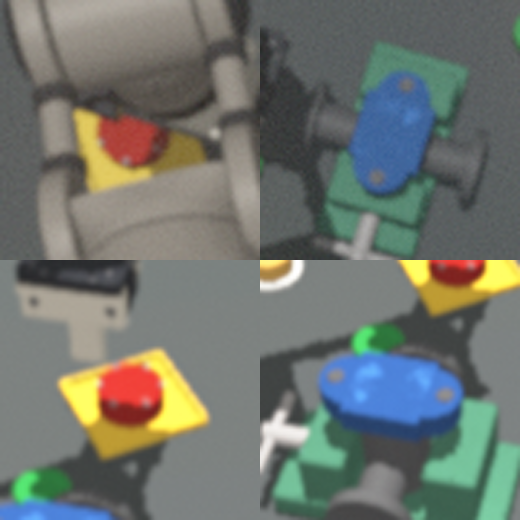

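The cover lies flat in the yellow tray (side crop (130,393)). The flange is still square on the neck, centred near (534.5, 13). Going for the flange.

Call:
step_arm:
  targets: [1,-0.016,-0.24,0,0,0,0,1,-0.033,-0.48,0,0,0,0,1,-0.05,-0.72,0,0,0,0,1,-0.066,-0.962,0,0,0,0]

```text
time: 30.7
tool_pos: [563.1, 103.5, 199.5]
tcp_rot: [3.141, -0.001, 2.775]
contact_force: [0.5, 0.3, -0.2]
grip_width: 91.9
finger_force: 0.0
```

Call:
step_arm:
  targets: [1,-0.016,-0.24,0,0,0,0,1,-0.033,-0.48,0,0,0,0,1,-0.05,-0.72,0,0,0,0,1,-0.06,-0.952,0,0,0,0,1,-0.06,-0.952,0,0,0,0]

```text
time: 31.32
tool_pos: [534.7, 12.0, 199.7]
tcp_rot: [3.142, -0.001, 2.773]
contact_force: [-0.1, 0.3, 0.3]
grip_width: 92.2
finger_force: 0.0
```

Call:
step_arm:
  targets: [1,0,0,0.2,0,0,0.01,1,0,0,0.38,0,0,0.01,1,0,0,0.48,0,0,0.01,1,0,0,0.54,0,0,0.01,1,0,0,0.54,0,0,0.01,1,0,0,0.54,0,0,0.01]

```text
time: 32.08
tool_pos: [535.3, 12.8, 146.5]
tcp_rot: [3.141, 0.001, 2.767]
contact_force: [-1.2, -0.3, 0.6]
grip_width: 91.6
finger_force: 0.0
```

Call:
step_arm:
  targets: [0.82,0,0,0,0,0,0,0.77,0,0,0,0,0,0,0.73,0,0,0,0,0,0,0.7,0,0,0,0,0,0,0.63,0,0,0,0,0,0,0.63,0,0,0,0,0,0]

```text
time: 32.83
tool_pos: [535.2, 13.0, 146.1]
tcp_rot: [3.141, 0.001, 2.767]
contact_force: [0.9, 3.6, 0.7]
grip_width: 65.6
finger_force: 30.0
```

Call:
step_arm:
  targets: [0.63,0,0,-0.03,0,0,0,0.63,0,0,-0.1,0,0,0,0.63,0,0,-0.25,0,0,0,0.63,0,0,-0.4,0,0,0,0.63,0,0,-0.4,0,0,0,0.63,0,0,-0.4,0,0,0]

```text
time: 33.58
tool_pos: [534.7, 12.7, 185.9]
tcp_rot: [3.142, -0.0, 2.767]
contact_force: [-0.1, 0.4, -4.2]
grip_width: 65.6
finger_force: 30.0
```

Call:
step_arm:
  targets: [0.63,-0.1,-0.12,0,0,0,0,0.63,-0.28,-0.32,0,0,0,0,0.63,-0.48,-0.55,0,0,0,0,0.63,-0.677,-0.773,0,0,0,0]

```text
time: 34.08
tool_pos: [569.9, -85.9, 185.3]
tcp_rot: [-3.141, -0.001, 2.767]
contact_force: [-1.0, -0.2, -4.4]
grip_width: 65.8
finger_force: 30.0
```

Call:
step_arm:
  targets: [0.63,-0.17,-0.19,0.05,0,0,0,0.63,-0.34,-0.38,0.12,0,0,0,0.63,-0.51,-0.58,0.2,0,0,0,0.63,-0.677,-0.773,0.3,0,0,0]

```text
time: 34.58
tool_pos: [604.9, -182.2, 155.1]
tcp_rot: [3.141, -0.0, 2.767]
contact_force: [0.1, -0.3, -4.6]
grip_width: 65.7
finger_force: 30.0
```

Call:
step_arm:
  targets: [0.63,-0.17,-0.19,0.15,0,0,0,0.63,-0.34,-0.38,0.3,0,0,0,0.63,-0.51,-0.58,0.45,0,0,0,0.63,-0.62,-0.71,0.58,0,0,0,0.63,-0.677,-0.773,0.65,0,0,0,0.63,-0.677,-0.773,0.65,0,0,0,0.63,-0.677,-0.773,0.65,0,0,0]

```text
time: 35.45
tool_pos: [639.3, -276.7, 91.6]
tcp_rot: [3.141, 0.001, 2.768]
contact_force: [0.1, 0.3, -4.6]
grip_width: 65.7
finger_force: 30.0
```

Call:
step_arm:
  targets: [0.63,0,0,0.15,0,0,0,0.63,0,0,0.28,0,0,0,0.63,0,0,0.38,0,0,0,0.63,0,0,0.44,0,0,0,0.63,0,0,0.47,0,0,0,0.63,0,0,0.47,0,0,0,0.63,0,0,0.47,0,0,0]

```text
time: 36.33
tool_pos: [639.3, -277.6, 44.4]
tcp_rot: [-3.142, 0.001, 2.767]
contact_force: [0.3, -0.6, -4.4]
grip_width: 66.0
finger_force: 30.0
```

Target is a TCP height of about 39 mm.

Call:
step_arm:
  targets: [0.63,0,0,0.015,0,0,0,0.63,0,0,0.03,0,0,0,0.63,0,0,0.04,0,0,0,0.63,0,0,0.045,0,0,0,0.63,0,0,0.05,0,0,0,0.63,0,0,0.05,0,0,0]

```text
time: 37.08
tool_pos: [639.1, -277.4, 39.2]
tcp_rot: [3.142, 0.0, 2.767]
contact_force: [-0.3, 0.8, -2.3]
grip_width: 65.4
finger_force: 30.0
```

Call:
step_arm:
  targets: [0.63,0,0,0.004,0,0,0,0.63,0,0,0.008,0,0,0,0.63,0,0,0.008,0,0,0]

```text
time: 37.45
tool_pos: [639.1, -277.4, 39.1]
tcp_rot: [3.142, 0.0, 2.767]
contact_force: [-4.2, 1.3, 4.4]
grip_width: 65.4
finger_force: 30.0
```

Call:
step_arm:
  targets: [0.72,0,0,0,0,0,0,0.76,0,0,0,0,0,0,0.85,0,0,0,0,0,0,0.9,0,0,0,0,0,0]

```text
time: 37.95
tool_pos: [639.3, -277.5, 38.1]
tcp_rot: [3.142, 0.0, 2.767]
contact_force: [-0.3, 1.0, -0.2]
grip_width: 81.0
finger_force: 0.0
```

Call:
step_arm:
  targets: [0.9,0,0,-0.1,0,0,0,1,0,0,-0.3,0,0,0,1,0,0,-0.6,0,0,0,1,0,0,-0.95,0,0,0]

```text
time: 38.45
tool_pos: [639.2, -277.5, 135.4]
tcp_rot: [-3.142, 0.001, 2.767]
contact_force: [0.7, -0.5, -0.7]
grip_width: 91.7
finger_force: 0.0
```

Call:
step_arm:
  targets: [1,0.24,0.24,-0.3,0,0,0,1,0.48,0.48,-0.6,0,0,0,1,0.7,0.7,-0.8,0,0,0,1,0.9,0.9,-0.9,0,0,0,1,0.9,0.9,-0.9,0,0,0,1,0.9,0.9,-0.9,0,0,0]

```text
time: 39.2
tool_pos: [588.6, -161.2, 224.0]
tcp_rot: [-3.141, 0.002, 2.767]
contact_force: [0.4, -1.2, -0.3]
grip_width: 92.0
finger_force: 0.0
```

```bash
python3 - <<'E'
from h import *
ims=[]
for n in("top","side"):
    p,d=bot.capture(n); ims.append(p)
cv2.imwrite("pics/e1.png",cv2.resize(np.vstack([ims[0][120:320,100:420],ims[1][120:,100:420]]),(400,580),interpolation=cv2.INTER_AREA)); o=bot.get_obs(); print(o["tool_pos"],o["time"],o["grip_width"])
E
```

```text
[ 588.38092698 -161.54530978  222.93982616] 39.3 91.7483787548773
```

View pics/e1.png

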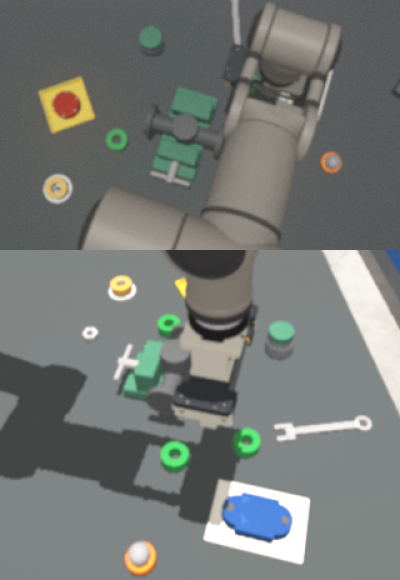

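The side view shows the flange flat and lengthways in the white tray at (257,516) and the ball in the cup at (140,555). The ring is on the post at (120,287). The top view shows the cover in the yellow tray at (66,104), and the pot is unmoved. The robot is clear, so I'm handing in.

```bash
python3 -c "
from plant import bot
print(bot.close_job())"
```

```text
the job is handed in; nothing more can be done
None
```

All four pieces are set down in the order asked (ball in the orange cup, ring over the post, cover flat in the yellow tray, flange lengthways in the white tray), the grease pot was left alone, and I handed the job in at about 39 s.

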